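# Load a bush pin and index the press magazine one click

### The job

Put the collared steel pin, like those already in the dial, shank down and gently into the empty nest at the steel pointer until its collar sits flush on the nest, and let go. Then turn the dial, which has an upright black handle, exactly one click anticlockwise (seen from above), so that the next empty nest comes to the pointer and the loaded pin rides along fully home. The dial is loose on its spindle, so feel for the hole with the pin pressed only lightly (never more than about 25 N), and leave everything else where it stands.

Things in the scene. Friction and masses are not known exactly. Their poses are not given: they have to be found in the camera images.
- pin: the pin to load: turned steel, 71 mm tall, about 0.16 kg, standing on its shank on the bench. From the bottom: shank 20 mm across and 26 mm long (1-2 mm chamfer at the foot), collar 30 mm across and 5 mm thick, plain barrel 24 mm across and 40 mm tall, which is the part to grip. Origin: centre of the underside of the shank, z up the pin
- changer: the carousel's fixed base: dark steel foot 240 x 200 mm (x, y), 12 mm thick, with a round blue housing; on it turns the dial. Origin: on the dial's vertical axis, at bench level; z up. A fixed steel pointer, 24 mm wide and 72 mm high, stands at -x of this frame, 160 mm from the axis, just outside the dial
- hub (a point): top of the small hub cap on the dial's axis, 92 mm above the bench. The dial is a round aluminium plate 284 mm across, face 62 mm above the bench. On it, every 60 degrees on a circle of radius 85 mm, six square dark steel nests 40 x 40 x 30 mm, tops 92 mm above the bench. Four hold fixed pins whose barrels end 137 mm up; two are empty: the one at the pointer and the next clockwise from it
- pocket (a point): centre of the mouth (nest top) of the empty nest that starts at the pointer, as if the dial were mid-play; turns with the spindle, z up. Hole 21.8 mm across, 28 mm deep, 1 mm chamfer; a loaded pin's collar rests on the nest top. The dial has play on its spindle: the real hole is up to 0.08 rad (7 mm) from here either way along the circle; radius and height are right. Play friction 0.12 N m
- handle (a point): centre of the top of the dial's upright round black handle post, 14 mm thick, standing 80 mm above the dial's face, 142 mm above the bench, 125 mm from the axis and 90 degrees clockwise (from above) of the pocket. Given as if the dial were mid-play (the real post is up to 10 mm away along its circle, shifted by the same angle as the hole); turns with the spindle
- spindle (a joint): spindle angle, rad, positive anticlockwise seen from above; starts at 0. Spring detents at -1.047, 0, 1.047, 2.094 (a click is 60 degrees). The play lies between spindle and dial. Past half way (0.52) the spindle is pulled to the next click by itself. Resistance is greatest on leaving a click, about 0.6 N m (5 N at the handle), and fades towards half way; every click is alike
- sleeve: bystander: plain straight steel sleeve, no collar, 32 mm across, 62 mm tall; origin at the underside's centre
- bolt: bystander: steel bolt standing on its head (36 mm across, 12 mm thick), shank 16 mm, 62 mm tall in all; origin at the underside's centre
- oilcan: bystander: grey bottle, 60 mm across, 150 mm tall; origin at the underside's centre
- wrench: bystander: wrench 200 mm long lying on the bench
- bearing: bystander: steel ring 62 mm across, 16 mm tall; origin at the underside's centre
- greasetin: bystander: white tin 80 mm across, 60 mm tall; origin at the underside's centre
There are look-alikes about, which are no part of the job. Leave any blue or red look-alike of the pin alone.

How it is judged:
By the outcome, as a careful person would: the job done as asked, in the order asked, and still so for the second after the job is handed in, with the robot touching nothing.
It also fails if it takes over 72 s, if anything falls off the work surface, if the arm or the gripper's body presses on something with over 40 N, if the wrist force passes 120 N, or if a joint passes its speed limit or range.

### The arm

A 7-joint arm with a two-finger parallel gripper is mounted at the origin on the work surface. World frame = base frame: x ahead of the robot, y to its left, z up, the work surface at z = 0. Lengths are in m, angles in rad, forces in N, time in s.
With the tool pointing down it reaches from about 0.425 to 0.95 m from the base axis. Payload 4.7 kg.
Tool frame: the origin (TCP) lies between the finger pads; the fingertips stand 25 mm ahead of it and the grasp point (between the pads) lies 6 mm ahead of it; x points along the fingers, z is the direction in which the jaws open and shut, and the axes are right-handed (so a half turn about x gives the same grasp; the last joint's range is limited). The gripper opens to 85 mm and grips with 20 to 120 N. Pads are 22 mm wide; open, the fingers measure 114 mm over their backs; the gripper's body (76 mm by 85 mm) begins 54 mm behind the grasp point. The pads swing forward as they close: fully open they stand 13 mm farther back than shut.
Start: joints at [-1.237, 0.469, -0.049, 1.532, 0.024, 1.141, -0.082], TCP at [0.24, 0.631, 0.256] pointing down, gripper open.
Joint ranges: [-2.59, 2.59], [-0.33, 1.99], [-1.39, 1.29], [0.1, 2.45], [-1.04, 4.18], [0.21, 1.99], [-2.66, 2.66]. Speed limits (rad/s): [2.57, 2.57, 3.14, 3.14, 3.14, 3.14, 3.14].

### API

Orientations are given as a 3x3 rotation matrix whose columns are the frame's x, y, z axes.
In Python, from rig import * gives the robot as it stands. Calls block until the motion is done:
- movep(position, orientation): joint-space move of the TCP to a pose.
- move_l(position, attitude=None, feed=0.15, until_force=None): straight line of the TCP; attitude=None keeps the orientation; feed is the mean speed in m/s. With until_force (N) it stops when the force on the tool has changed by that much, and returns True; else False.
- move_joints(angles): joint-space move.
- command_gripper(opening, newtons=None): finger opening in m; newtons is the grip in N (None keeps the last); returns when the fingers have stopped.
- sleep(seconds).
- inverse_kinematics(position, orientation): joint angles nearest the present ones, or None.
- sense(): the state.
- camera(name): name is "scene" or "top" or "wrist"; returns (picture, depth): 400x640x3 uint8, red, green, blue; 400x640 float32, m along the optical axis (not along the pixel's ray), 0 where there is no reading.
- camera_params(name): a dict with "K" (3x3 intrinsics, pixels), "position" and "rotation" of the camera in the world; the wrist camera has in their place "tool_from_camera" (4x4, takes a point from camera to tool coordinates, whose origin is the TCP and whose axes are the tool frame's). Camera axes: x right, y down, z forward; pixel columns grow to the right and rows downward; lengths in m; the calibration is good to about 2 mm. A picture is of the moment at which its call begins: read the wrist's pose just before it. camera_params takes no time and is no camera call.
A pose or a line that the arm cannot do raises Unreachable and nothing moves.
- finish_job(): hands the job in, once; it reports no verdict.
The state is a dict: "time_s": time; "joint_pos": joint angles; "qd": joint speeds; "joint_efforts": joint torques, N m; "position": TCP position; "tcp_rot": TCP orientation; "wrist_force": force on the tool from outside, world axes, zero at the start; "ft_torque": the same for the moment, N m; "finger_gap": finger opening in m.
Only numpy, scipy, OpenCV 4.12 (cv2) and the standard library are available. Lean on these libraries where they do the work, as an engineer would, in place of code of your own. Each camera call takes 0.05 s, during which the arm holds its last target. There are 200 camera calls.

## Working session

There is one attempt and no reset: what is moved stays moved. The work goes in short steps, each a Python script; the robot and the scene stay as the last script left them, time stands still between calls to the robot, and variables do not carry over. Pictures are saved under pics/ and viewed, about 8 in all and at most 12, crops included, and the job is handed in when it is done.

```bash
mkdir -p pics; ls; cat > h.py <<'E'
from rig import *
import numpy as np, cv2
def cam(n):
    s=sense(); im,d=camera(n); p=camera_params(n)
    if n=="wrist":
        T=np.eye(4);T[:3,:3]=s["tcp_rot"];T[:3,3]=s["position"];T=T@np.array(p["tool_from_camera"])
        R,t=T[:3,:3],T[:3,3]
    else: R,t=np.array(p["rotation"]),np.array(p["position"])
    return im,d,np.array(p["K"]),R,t
def save(n,im): cv2.imwrite(n,cv2.cvtColor(im,cv2.COLOR_RGB2BGR))
def cloud(d,K,R,t):
    v,u=np.mgrid[:d.shape[0],:d.shape[1]]
    P=np.stack([(u-K[0,2])/K[0,0]*d,(v-K[1,2])/K[1,1]*d,d],-1)
    return P@R.T+t
def at_z(u,v,z,K,R,t):
    r=R@np.linalg.solve(K,[u,v,1.]); return t+r*(z-t[2])/r[2]
E
python3 - <<'E'
from h import *
for n in("scene","top"):
    im,d,K,R,t=cam(n); save(f"pics/{n}0.png",im); np.savez(f"{n}0.npz",im=im,d=d,K=K,R=R,t=t); print(n,t,R.tolist())
print(sense()["time_s"])
E
```

```text
pics
scene [ 1.19989085 -0.55324753  0.87299358] [[0.607232587568611, 0.5114993343628156, -0.6079778084281743], [0.794523919941542, -0.39147380112315444, 0.4641982374750198], [-0.0005702941830376563, -0.7649292084765658, -0.6441141054067666]]
top [0.31104643 0.00516794 1.29722579] [[-0.023742564014370433, -0.9888203289465454, 0.14720953677010776], [-0.9996633536922088, 0.021941372808545453, -0.013847578998609302], [0.010462788293271862, -0.14748875625390095, -0.9890083906822065]]
0.1
```

View pics/top0.png

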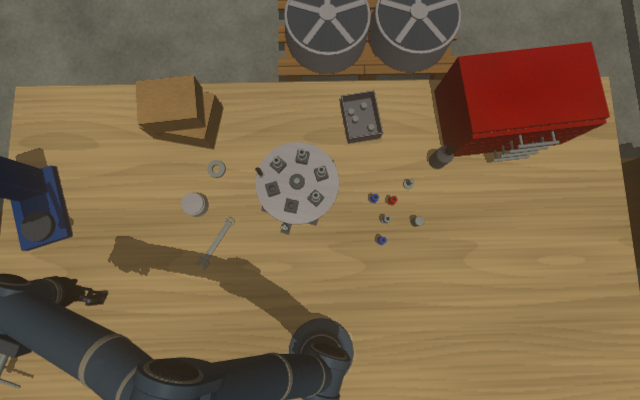

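View pics/scene0.png

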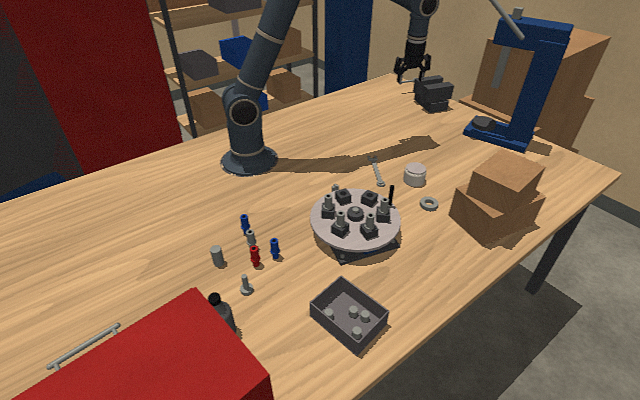

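Top view: dial around (297,182), pointer (286,228), handle (259,172), empty nests (291,205) and (272,188). Candidates: steel (386,218), (418,221) and (408,183); blue (374,198) and (382,240); red (392,200). The enlarged crop should confirm which is the pin.

```bash
python3 - <<'E'
from h import *
T=np.load("top0.npz");S=np.load("scene0.npz")
a=cv2.resize(T["im"][130:250,240:440],None,fx=4,fy=4,interpolation=cv2.INTER_CUBIC)[:, :]
b=cv2.resize(S["im"][200:300,195:295],(480,480),interpolation=cv2.INTER_CUBIC)
a=cv2.resize(a,(800,480)); save("pics/c1.png",np.vstack([a,np.hstack([b,np.zeros((480,320,3),np.uint8)])])[:,:] if 0 else a); save("pics/c2.png",b)
K,R,t=T["K"],T["R"],T["t"]
print(K)
P=cloud(T["d"],K,R,t)
for n,u,v,z in[("pin",386,218,.071),("sleeve",418,221,.062),("bolt",408,183,.062),("blue1",374,198,.071),("red",392,200,.071),("blue2",382,240,.071),("hub",297,182,.092),("pocket",291,205,.092),("nest2",272,188,.092),("pointer",286,228,.072),("handle",259,172,.142)]:
    print(n,at_z(u,v,z,K,R,t).round(3),P[v,u].round(3))
E
```

```text
[[372.56472376   0.         321.27671105]
 [  0.         372.56472376 201.21951355]
 [  0.           0.           1.        ]]
pin [ 0.433 -0.225  0.071] [ 0.433 -0.226  0.064]
sleeve [ 0.421 -0.333  0.062] [ 0.421 -0.333  0.063]
bolt [ 0.551 -0.307  0.062] [ 0.556 -0.314  0.035]
blue1 [ 0.501 -0.188  0.071] [ 0.501 -0.189  0.069]
red [ 0.492 -0.248  0.071] [ 0.493 -0.249  0.068]
blue2 [ 0.36  -0.208  0.071] [ 0.36  -0.208  0.072]
hub [0.556 0.067 0.092] [0.557 0.067 0.09 ]
pocket [0.48  0.087 0.092] [0.485 0.09  0.059]
nest2 [0.538 0.149 0.092] [0.543 0.152 0.066]
pointer [0.407 0.106 0.072] [0.408 0.107 0.064]
handle [0.581 0.184 0.142] [0.585 0.187 0.123]
```

View pics/c1.png

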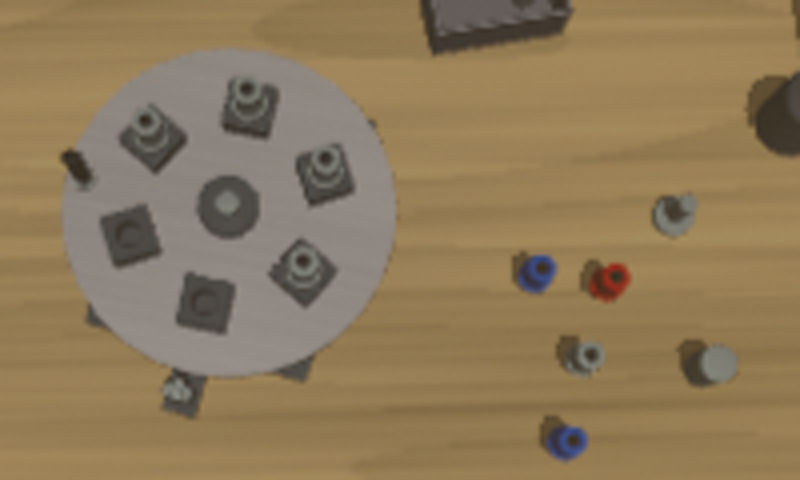

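View pics/c2.png

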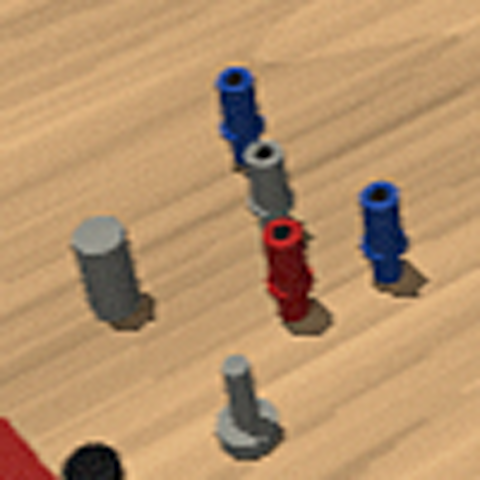

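The crops show collared pins in steel, blue and red. The steel one is at crop1 (590,355), i.e. top pixel (387.5,219). The plain cylinder at (418,221) is the sleeve and the headed one at (408,183) is the bolt. The steel collared pin is the target. Next I'll take wrist views over the dial and the pin.

```bash
cat >> h.py <<'E'
def rot(a): # tool down, jaws along angle a in xy
    x=np.array([0,0,-1.]);z=np.array([np.cos(a),np.sin(a),0]);return np.stack([x,np.cross(z,x),z],1)
def best(p,angs):
    q0=np.array(sense()["joint_pos"]);b=None
    for a in angs:
        q=inverse_kinematics(p,rot(a))
        if q is not None and (b is None or abs(np.array(q)-q0).max()<b[0]): b=(abs(np.array(q)-q0).max(),a,q)
    return b
E
python3 - <<'E'
from h import *
print(np.array(camera_params("wrist")["tool_from_camera"]).round(3).tolist(),camera_params("wrist")["K"])
pi=np.pi
for p,A in[((.50,.10,.36),[0,pi/2,pi,-pi/2]),((.431,-.23,.25),[pi/2,-pi/2])]:
    b=best(p,A); print(b)
    movep(p,rot(b[1])); n="dial" if p[2]>.3 else "pin"
    im,d,K,R,t=cam("wrist"); save(f"pics/w_{n}.png",im); np.savez(f"w_{n}.npz",im=im,d=d,K=K,R=R,t=t); print(t,sense()["time_s"])
E
python3 -c "
import cv2,numpy as np
a=[cv2.imread(f'pics/w_{n}.png') for n in('dial','pin')];cv2.imwrite('pics/w2.png',cv2.resize(np.vstack(a),(480,600)))"
```

```text
[[-0.001, -0.324, 0.946, -0.117], [0.0, -0.946, -0.324, 0.085], [1.0, -0.0, 0.001, -0.0], [0.0, 0.0, 0.0, 1.0]] [[280.28728921   0.         323.8469227 ]
 [  0.         280.28728921 202.29098862]
 [  0.           0.           1.        ]]
(np.float64(0.5401381807604199), 0, array([-0.72123047,  0.1119175 ,  0.49154622,  1.79564433, -0.05561959,
        1.24765597, -0.21461297]))
[0.49778724 0.18501589 0.47619815] 2.3
(np.float64(0.709191202520992), -1.5707963267948966, array([-0.37891748,  0.22423316,  0.92374567,  2.00893711, -0.21157011,
        1.00626556, -0.92379196]))
[ 0.51313047 -0.22829486  0.3668242 ] 3.6833
```

View pics/w_dial.png

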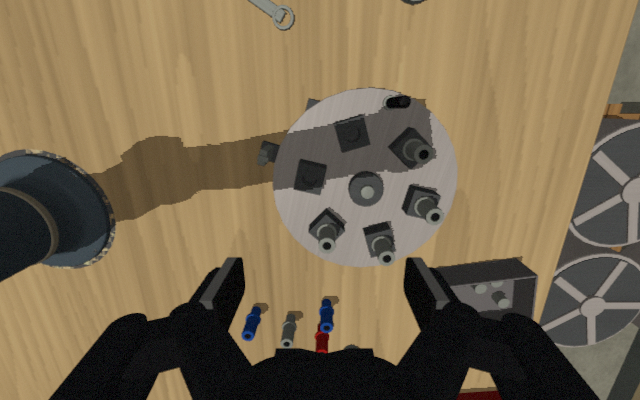

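View pics/w_pin.png

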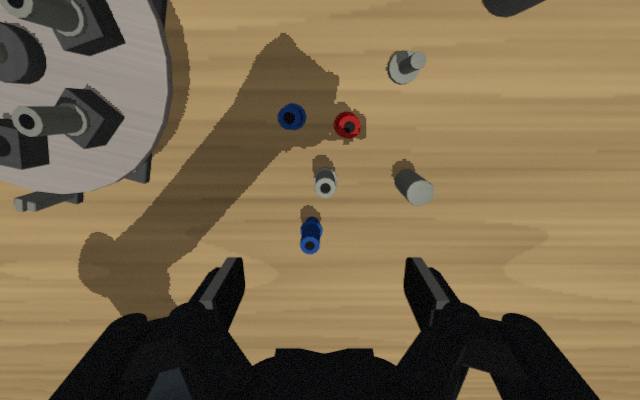

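Dial view: pocket mouth (310,177), next nest (352,133), hub (367,190), pin tops (424,153), (435,216), (387,258) and (327,244), handle around (402,101). Pin view: pin top at (325,188).

```bash
python3 - <<'E'
from h import *
from scipy.optimize import least_squares
W=np.load("w_pin.npz");g=lambda W,u,v,z:at_z(u,v,z,W["K"],W["R"],W["t"])
print("pin",g(W,325,188,.071))
P=cloud(W["d"],W["K"],W["R"],W["t"]);p=P[160:205,300:350].reshape(-1,3);p=p[(p[:,2]>.067)&(p[:,2]<.075)];print("cloud",p.shape,p.mean(0),p.min(0),p.max(0))
W=np.load("w_dial.npz")
pts=[(310,177,.092),(352,133,.092),(424,153,.137),(435,216,.137),(387,258,.137),(327,244,.137)]
X=np.array([g(W,*a)[:2] for a in pts]);hub=g(W,367,190,.092);print("hub",hub)
# order: pocket, then clockwise
def f(q):
    k=np.arange(6);a=q[2]-k*np.pi/3
    return (q[:2]+.085*np.stack([np.cos(a),np.sin(a)],1)-X).ravel()
r=least_squares(f,[.556,.067,2.88]);print(r.x,(f(r.x).reshape(-1,2)*1000).round(1).tolist())
for u in(398,402,406):
  h=g(W,u,101,.142)[:2]-r.x[:2];print("handle",h+r.x[:2],np.hypot(*h),np.arctan2(h[1],h[0])+np.pi/2)
P=cloud(W["d"],W["K"],W["R"],W["t"])
m=(P[...,2]>.06)&(P[...,2]<.078)&(abs(np.hypot(P[...,0]-r.x[0],P[...,1]-r.x[1])-.16)<.012);q=P[m].mean(0);print("pointer",m.sum(),q,np.arctan2(q[1]-r.x[1],q[0]-r.x[0]))
m=(P[...,2]>.13)&(P[...,2]<.15)&(abs(np.hypot(P[...,0]-r.x[0],P[...,1]-r.x[1])-.125)<.02);print("handle cloud",m.sum(),P[m].mean(0))
c=cv2.resize(W["im"][80:280,250:470],None,fx=3,fy=3,interpolation=cv2.INTER_CUBIC);save("pics/c3.png",np.clip(c*1.5,0,255).astype(np.uint8))
E
```

```text
pin [ 0.42967387 -0.2297036   0.071     ]
cloud (349, 3) [ 0.42996737 -0.22930842  0.06990884] [ 0.41777905 -0.24076371  0.06701161] [ 0.44109781 -0.21757206  0.07186474]
hub [0.56008841 0.07290545 0.092     ]
[0.56089231 0.07113577 2.90590816] [[-0.8, -0.7], [0.9, 0.6], [0.3, 0.1], [0.4, 0.2], [-0.3, 0.6], [-0.5, -0.7]]
handle [0.58128588 0.19149768] 0.1220773833792585 2.9737512171521905
handle [0.58577437 0.19151156] 0.12292049322023603 2.9377600740635135
handle [0.59026298 0.19152544] 0.12392057241900438 2.902303545446908
pointer 153 [0.40818732 0.11484082 0.06712949] 2.862838683615372
handle cloud 149 [0.58748504 0.19058628 0.13970891]
```

View pics/c3.png

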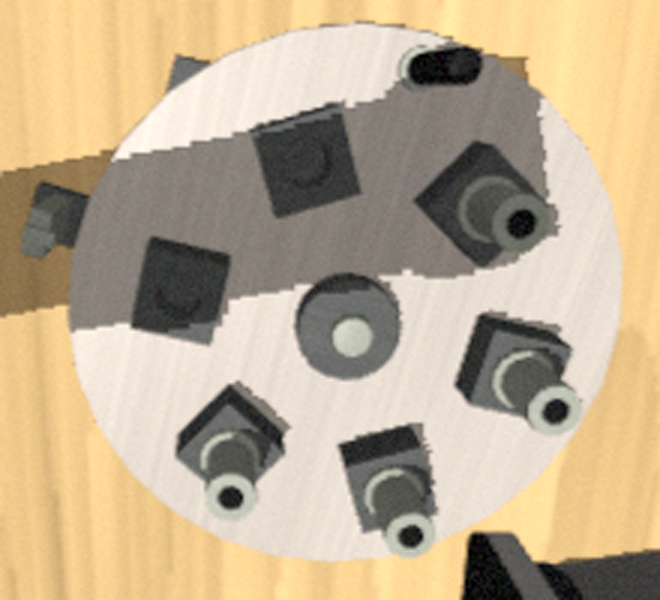

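Fit residuals are under 1 mm: axis (0.561,0.071), dial angle 2.906, pointer around 2.863, so a play offset of about +0.04. Pick now.

```bash
python3 - <<'E'
from h import *
from scipy.optimize import least_squares
W=np.load("w_dial.npz");g=lambda u,v,z:at_z(u,v,z,W["K"],W["R"],W["t"])
pts=[(309.3,176.7,.092),(351.7,132.3,.092),(423.3,154.3,.137),(434.7,216.7,.137),(386.3,258.7,.137),(327.3,245.7,.137)]
X=np.array([g(*a)[:2] for a in pts])
def f(q):
    a=q[2]-np.arange(6)*np.pi/3
    return (q[:2]+.085*np.stack([np.cos(a),np.sin(a)],1)-X).ravel()
r=least_squares(f,[.556,.067,2.88]).x;print(r,(f(r).reshape(-1,2)*1000).round(1).tolist(),X[0])
np.save("dial.npy",r)
pin=np.array([.4298,-.2295]);A=rot(-np.pi/2)
command_gripper(.05,40)
move_l([*pin,.15],A,feed=.2)
print(move_l([*pin,.061],feed=.08,until_force=10))
command_gripper(0.0,40);s=sense();print("gap",s["finger_gap"],s["position"],s["wrist_force"])
move_l([*pin,.25],feed=.2);s=sense();print("gap",s["finger_gap"],s["wrist_force"],s["time_s"])
pk=r[:2]+.085*np.array([np.cos(r[2]),np.sin(r[2])]);print("pocket",pk)
b=best([*pk,.25],[r[2],r[2]-np.pi]);print(b)
movep([*pk,.25],rot(b[1]));im,d,K,R,t=cam("wrist");save("pics/hold.png",im);np.savez("hold.npz",im=im,d=d,K=K,R=R,t=t)
print(sense()["position"],sense()["time_s"])
E
```

```text
[0.56042725 0.07032709 2.9044693 ] [[-0.2, -1.8], [1.0, -1.1], [0.6, 0.8], [0.2, 0.2], [-0.0, 0.8], [-1.5, 1.1]] [0.47802491 0.09211642]
False
gap 0.02334749912837824 [ 0.43013142 -0.2295452   0.06145018] [-1.01235446  0.36021773  3.88842382]
gap 0.023465295688117227 [-0.44556162  0.12345284 -1.39230748] 7.4833
pocket [0.47780574 0.09029422]
(np.float64(0.5945044494644318), np.float64(-0.23712335158490427), array([-0.94091019,  0.19356643,  0.77347746,  2.00916149, -0.16049765,
        0.99899218, -0.32659306]))
[0.47801967 0.08829164 0.24997937] 8.7583
```

View pics/hold.png

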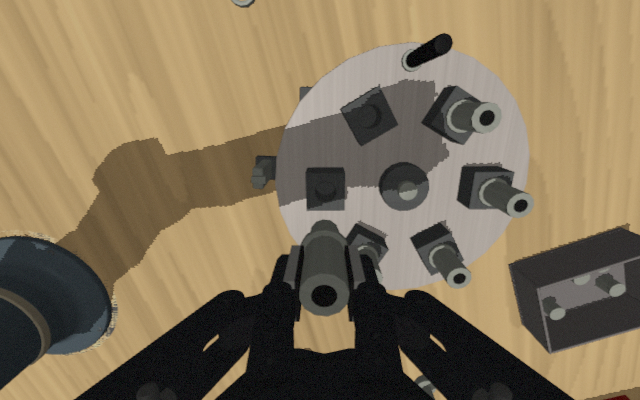

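```bash
python3 - <<'E'
from h import *
from scipy.optimize import least_squares
W=np.load("hold.npz");g=lambda u,v,z:at_z(u,v,z,W["K"],W["R"],W["t"])
pts=[(326.5,187.5,.092),(369,114.5,.092),(487,118,.137),(520,204.5,.137),(458,279,.137)]
X=np.array([g(*a)[:2] for a in pts])
def f(q):
    a=q[2]-np.arange(5)*np.pi/3
    return (q[:2]+.085*np.stack([np.cos(a),np.sin(a)],1)-X).ravel()
r=least_squares(f,[.556,.067,2.88]).x;print(r,(f(r).reshape(-1,2)*1000).round(1).tolist(),X[0])
pk=r[:2]+.085*np.array([np.cos(r[2]),np.sin(r[2])]);print("pocket",pk,"hub",g(409,190,.092))
print("pin top",g(324.5,296,.260),"tcp",sense()["position"])
P=cloud(W["d"],W["K"],W["R"],W["t"]);p=P[270:320,295:352].reshape(-1,3);p=p[(p[:,2]>.255)&(p[:,2]<.265)];print(len(p),p.mean(0),p.min(0),p.max(0))
c=np.hstack([cv2.resize(W["im"][165:210,300:350],(400,360),interpolation=cv2.INTER_CUBIC),cv2.resize(W["im"][260:320,290:360],(400,360),interpolation=cv2.INTER_CUBIC)]);save("pics/c4.png",np.clip(c*2.,0,255).astype(np.uint8))
E
```

```text
[0.5602146  0.0710224  2.89300031] [[-2.5, -1.5], [1.5, 0.0], [1.0, 1.0], [0.2, -0.9], [-0.2, 1.3]] [0.48036147 0.0934376 ]
pocket [0.47782752 0.09193579] hub [0.56142339 0.07080091 0.092     ]
pin top [0.47695648 0.09075776 0.26      ] tcp [0.47801967 0.08829164 0.24997937]
2217 [0.47628138 0.09106969 0.2585528 ] [0.46087533 0.07555324 0.25502283] [0.49088548 0.10328161 0.26292471]
```

View pics/c4.png

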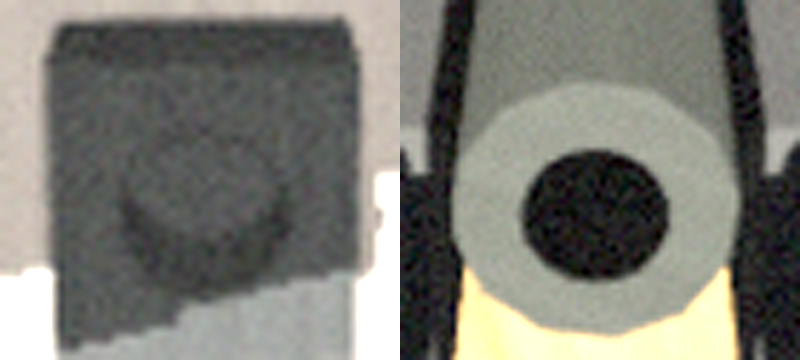

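```bash
python3 - <<'E'
from h import *
W=np.load("hold.npz");g=lambda u,v,z:at_z(u,v,z,W["K"],W["R"],W["t"])[:2]
m=g(325.3,190.9,.092);p=g(323.8,293.9,.260);print(m,p,m-p,np.hypot(*(m-[.5605,.0708])),np.arctan2(*(m-[.5605,.0708])[::-1]),sense()["position"])
W=np.load("hold.npz")
E
```

```text
[0.47832619 0.09023092] [0.47691802 0.09193104] [ 0.00140818 -0.00170011] 0.08443989041114323 2.9093963497035356 [0.47801967 0.08829164 0.24997937]
```

```bash
cat >> h.py <<'E'
def goto(x,y,z,feed=.1):
    move_l([x,y,z],feed=feed);return np.array(sense()["position"])
def probe(x,y,ztop=.156,zbot=.1262,F=6,feed=.015):
    p=goto(x,y,ztop,.08); f0=np.array(sense()["wrist_force"])
    r=move_l([x,y,zbot],feed=feed,until_force=F); s=sense()
    print("probe",(x,y),"at",p.round(4),r,"z",s["position"].round(4) if hasattr(s["position"],"round") else s["position"],"dF",(np.array(s["wrist_force"])-f0).round(1),"t",s["time_s"]);return r,s["position"][2]
E
python3 - <<'E'
from h import *
print(goto(.4785,.0888,.17,.1)); probe(.4785,.0888)
E
```

```text
[0.47902993 0.08875978 0.17049903]
probe (0.4785, 0.0888) at [0.4782 0.0888 0.1557] True z [0.4785 0.0888 0.1273] dF [-0.1 -0.4  6.5] t 11.8
```

The pin went in at first probe and stopped on contact at TCP z 0.1273 (flush expected at about 0.1275). Release and check.

```bash
python3 - <<'E'
from h import *
command_gripper(.05); print(sense()["position"],sense()["wrist_force"])
s=sense()["position"];goto(s[0],s[1],.26,.12)
im,d,K,R,t=cam("wrist");save("pics/load.png",im[:, 200:560]);np.savez("load.npz",im=im,d=d,K=K,R=R,t=t)
P=cloud(d,K,R,t)
for nm,z0 in(("tops",.125),):
  m=(P[...,2]>.13)&(P[...,2]<.146)&(np.hypot(P[...,0]-.5605,P[...,1]-.0708)<.14)
  n,l,st,c=cv2.connectedComponentsWithStats(m.astype(np.uint8))
  for i in range(1,n):
    if st[i,4]>25:
      q=P[l==i];print(c[i].round(1),st[i,4],q.mean(0).round(4),"zmax",np.percentile(q[:,2],90).round(4))
for k in range(7):
  a=1.344+(2.339-1.344)*k/6;h=[.5605+.125*np.cos(a),.0708+.125*np.sin(a),.136]
  q=inverse_kinematics(h,rot(a-np.pi/2));print(None if q is None else np.round(q,2))
print(sense()["time_s"])
E
```

```text
[0.47740264 0.08860829 0.12630064] [0.04140754 0.3563012  0.22392607]
[437.8  47.2] 386 [0.5872 0.1906 0.1396] zmax 0.142
[480.2 117. ] 774 [0.617  0.1318 0.1358] zmax 0.1371
[325.7 200.7] 532 [0.4772 0.091  0.1357] zmax 0.1367
[512.7 201.2] 609 [0.6412 0.0511 0.1357] zmax 0.1371
[363.  271.3] 190 [0.4959 0.0106 0.1352] zmax 0.1366
[454.2 271.2] 467 [ 0.5836 -0.0102  0.1355] zmax 0.1369
[-0.89  0.59  0.72  1.82 -0.48  0.91 -0.18]
[-0.89  0.56  0.68  1.86 -0.44  0.88 -0.06]
[-0.89  0.52  0.65  1.91 -0.41  0.85  0.07]
[-0.89  0.48  0.61  1.95 -0.37  0.82  0.2 ]
[-0.88  0.44  0.58  2.   -0.33  0.8   0.33]
[-0.86  0.4   0.55  2.04 -0.3   0.77  0.48]
[-0.83  0.37  0.52  2.09 -0.26  0.75  0.62]
13.4917
```

View pics/load.png

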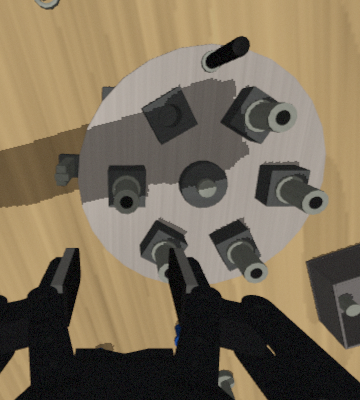

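The loaded pin's top (image (127,203), height 0.1367) is level with the fixed pins (0.1366–0.1371), so it's home. Now grip the handle and turn it.

```bash
python3 - <<'E'
from h import *
C=np.array([.5605,.0708]);a0=1.347;a1=2.863-np.pi/2+np.pi/3
H=lambda a,z:[*(C+.1245*np.array([np.cos(a),np.sin(a)])),z]
movep(H(a0,.24),rot(a0-np.pi/2))
print(move_l(H(a0,.136),rot(a0-np.pi/2),feed=.1,until_force=8))
command_gripper(0.,25);s=sense();print("gap",s["finger_gap"],s["position"],s["wrist_force"],s["time_s"])
for a in np.linspace(a0,a1,9)[1:]:
    move_l(H(a,.136),rot(a-np.pi/2),feed=.05);s=sense();print(round(a,3),np.round(s["position"],4),np.round(s["wrist_force"],1),round(s["finger_gap"],4))
sleep(.5);print(sense()["wrist_force"],sense()["time_s"])
command_gripper(.05);s=sense()["position"];goto(s[0],s[1],.26,.12)
movep([.50,.10,.36],rot(0));sleep(.3)
im,d,K,R,t=cam("wrist");np.savez("end.npz",im=im,d=d,K=K,R=R,t=t)
save("pics/end.png",cv2.resize(im[60:300,230:500],None,fx=2.2,fy=2.2))
P=cloud(d,K,R,t);m=(P[...,2]>.13)&(P[...,2]<.146)&(np.hypot(*(P[...,:2]-C).transpose(2,0,1))<.145)
n,l,st,c=cv2.connectedComponentsWithStats(m.astype(np.uint8))
for i in range(1,n):
    if st[i,4]>25:
      q=P[l==i];v=q.mean(0)[:2]-C;print(c[i].round(1),q.mean(0).round(4),"zmax",np.percentile(q[:,2],90).round(4),"r",np.hypot(*v).round(4),"ang",np.arctan2(v[1],v[0]).round(3))
print(sense()["time_s"])
E
```

```text
False
gap 0.013141338094655113 [0.58865948 0.19231077 0.13662888] [0.51946294 0.11115206 2.93885539] 15.75
1.471 [0.5747 0.1943 0.1367] [ 4.3 -0.3  0.4] 0.0132
1.595 [0.5585 0.195  0.1366] [ 5.8 -0.7  3.1] 0.0134
1.719 [0.5425 0.1936 0.1365] [ 2.3 -1.8  5.5] 0.0133
1.843 [0.5271 0.1902 0.1365] [ 2.2 -2.5  6.9] 0.0132
1.967 [0.5125 0.185  0.1364] [ 1.4 -2.8  7.2] 0.0131
2.091 [0.4987 0.1782 0.1364] [ 2.3 -2.   7.2] 0.0133
2.215 [0.486  0.1697 0.1364] [ 2.  -2.8  7.1] 0.0131
2.339 [0.4743 0.1598 0.1364] [ 2.3 -2.8  6.8] 0.0132
[ 2.83636062 -2.22822706  6.7892039 ] 19.9167
[303.2 128.9] [0.4738 0.1595 0.1402] zmax 0.1417 r 0.1241 ang 2.345
[358.9 135.3] [0.5393 0.152  0.136 ] zmax 0.137 r 0.0839 ang 1.827
[425. 155.] [0.6203 0.1288 0.1359] zmax 0.1372 r 0.0833 ang 0.77
[433.1 217.7] [0.6406 0.047  0.1359] zmax 0.1373 r 0.0835 ang -0.288
[323.7 241.7] [0.4978 0.0119 0.1355] zmax 0.1366 r 0.086 ang -2.387
[387.2 252.9] [ 0.5848 -0.0052  0.1352] zmax 0.1368 r 0.0798 ang -1.262
22.5667
```

View pics/end.png

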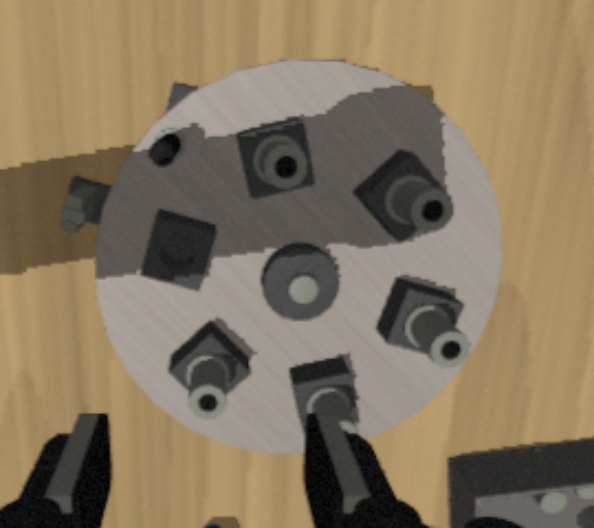

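The end view shows an empty nest at the pointer (crop (180,247)). The loaded pin is one position on at (207,400), with its top at 0.1366 m, level with the others. The robot is clear, so I'll hand in.

```bash
python3 -c "
from rig import *
finish_job()"
```

```text
the job is handed in; nothing more can be done
```

The steel collared pin is loaded in the nest at the pointer, the dial has been turned one click anticlockwise, and the job is handed in.

- **Loading:** The pin entered the hole on the first try and stopped on its collar at about 6.5 N. After release its top was at 0.1367 m, level with the fixed pins (0.1366–0.1371 m).
- **Turning:** I gripped the black handle and took it along the arc to one click past mid-play. The wrist force stayed under about 8 N.
- **Last check:** The next empty nest stands at the pointer. The handle is at 2.345 rad against a target of 2.339. The loaded pin is 60° on, with its top at 0.1366 m, so it is still home. The robot was clear of everything, and the last clock reading was about 22.6 s.
- **Bystanders:** None was deliberately touched, but I did not re-measure them at the end.
- **Disagreements:** The wrist-camera estimate of the held pin's position differed from the tool position by 1–4 mm, so I aimed between the two. I took the click from the dial's position, as the spindle itself cannot be seen.

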